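# Drop a spent battery pack into the pedal bin

## Task

The battery pack with the orange ends is spent: lay it (do not drop it) crosswise in the chute of the grey battery bin so that it rests against the shut blue lid, and let go. Then press the bin's pedal down until you feel it firmly on its rubber stop, without forcing it, so that the lid stands up and the pack rolls in, and ease the pedal gently all the way back up under control, so that the lid shuts without slamming. Leave the green-ended good packs in their dock and everything else on the bench where it is.

Things in the scene. Friction and masses are not known exactly. Their poses are not given: they have to be found in the camera images.
- spent_pack: Spent battery pack: black cylinder, 38 mm in diameter, 72 mm long, both ends banded orange, 0.16 to 0.26 kg. It lies on its side in one of the dock's three places (any of them). Origin: its centre; x axis: along the cylinder (the other two axes turn as it rolls).
- good_pack1: Good battery pack, the same but with green ends, in another place of the dock; leave it alone. Origin: its centre, x along it.
- good_pack2: The other good pack with green ends, in the dock; leave it alone. Origin: its centre, x along it.
- dock: Fixed black dock plate, 100 x 290 x 8 mm, origin at the centre of its underside. Three places 90 mm apart along its y (-90, 0, +90 mm); a pack lies along the dock's x on the plate, its centre 27 mm above the bench, between two blue ridges that reach 15 mm above the bench and at most 20 mm to either side of the pack's axis.
- bin: Fixed grey metal battery bin with orange patches, 150 mm wide (y), 280 mm long (x -140 to +140 mm), level. Origin: on the bench below the line where chute and lid meet. On its -x half an open steel chute slopes 15 degrees down towards +x: 162 mm above the bench at x = -140, 125 mm at x = 0; side walls 166 mm high, 138 mm apart inside. The pedal sticks out at -x.
- chute (a point): Point on the chute's surface, on its middle line, 65 mm from the lid's front face line (bin x = -65 mm), 142 mm above the bench: a good place to lay the pack (its axis along the bin's y, its centre 20 mm above this point). Let go there, it rolls down by itself until it rests against the lid's front plate. Axes: those of the bin.
- lid (a joint): Opening of the blue lid, rad: 0 shut, grows as it rises; hinged at its rear. Linked to the pedal: lid angle = 2.8 x pedal angle. The pack rolls through under it from about 0.35; with the pedal on its stop it stands at about 0.45 to 0.75. If the pedal is let go the lid slams; slower than 1.5 rad/s is not a slam.
- pedal: Pedal: steel arm 30 mm wide, 10 mm thick, with a black ribbed tread. Origin: its hinge, 75 mm above the bench at bin x = -40 mm; the arm runs along its own -x, level at rest, and its end goes down when pressed. A spring and the lid push it up: at the tread's middle about 4 to 7 N at first, 6 to 10 N just before the stop. More than 30 N is forcing it.
- tread (a point): Middle of the tread's upper face (tread 70 mm along the arm, 80 mm across), 165 mm from the pedal's hinge along the arm, 86 mm above the bench at rest, 65 mm out from the bin's front wall (bin x = -205 mm). Axes: those of the pedal.
- screwdriver: Blue screwdriver lying on the bench, leave alone. Origin: underside, middle.
- tape_measure: Blue tape measure, 70 x 36 x 65 mm, leave alone. Origin: centre of its underside.
- reel: Grey empty reel, 90 mm in diameter, 50 mm high, leave alone. Origin: centre of its underside.
- parts_tray: Blue open tray, 100 x 140 x 50 mm, leave alone. Origin: centre of its underside.
- oil_bottle: White bottle with red cap, 50 mm in diameter, 140 mm high, leave alone. Origin: centre of its underside.
- inside (a point): Middle of the floor of the bin's container (bin x = +67 mm, 18 mm above the bench). The container lies under the lid, bin x 0 to +134 mm, 138 mm wide, walls 183 mm high. Axes: those of the bin.
- lid_front (a point): Middle of the lid's front edge, on top (190 mm above the bench and at bin x = 0 when shut; 131 mm from the hinge at bin x = +131 mm). Below it the lid's front plate (at bin x = 0 to +5 mm) hangs down and bars the foot of the chute. Axes: those of the lid.
- pedal_end (a point): Outer end of the pedal's arm, 190 mm from its hinge. A rubber stop under the arm ends the travel. Its height is trimmed differently each time and is not measured; feel for it: it is met when the tread's middle has come down between about 27 and 41 mm. On the stop the force climbs about 4 N per mm. 14 N or more, held for half a second, is firmly on the stop.
Things that resemble listed ones, but are neither listed nor needed, are in the scene too. What is shaped like the spent_pack but turquoise or yellow is not meant.

How it is judged:
By the outcome, as a careful person would: the job done as asked, in the order asked, and still so for the second after the job is handed in, with the robot touching nothing.
It also fails if it takes over 54 s, if anything falls off the work surface, if the arm or the gripper's body presses on something with over 40 N, if the wrist force passes 120 N, or if a joint passes its speed limit or range.

## Robot

A 6-joint arm with a two-finger parallel gripper is mounted at the origin on the work surface. World frame = base frame: x ahead of the robot, y to its left, z up, the work surface at z = 0. Lengths are in m, angles in rad, forces in N, time in s.
With the tool pointing down it reaches from about 0.375 to 0.975 m from the base axis. Payload 3.8 kg.
Tool frame: the origin (TCP) lies between the finger pads; the fingertips stand 11 mm ahead of it and the grasp point (between the pads) lies 8 mm behind it; z points along the fingers, y is the line along which they close (so a half turn about z gives the same grasp; the last joint's range is limited). The gripper opens to 88 mm and grips with 3 to 60 N. Pads are 18 mm wide; open, the fingers measure 123 mm over their backs; the gripper's body (75 mm by 187 mm) begins 45 mm behind the grasp point.
Start: joints at [-1.242, 0.264, 1.604, -0, 1.274, -0.037], TCP at [0.241, -0.63, 0.25] pointing down, gripper open.
Joint ranges: [-2.63, 2.63], [-0.94, 2.18], [0.31, 2.57], [-1.31, 4.45], [0, 2.66], [-2.55, 2.55]. Speed limits (rad/s): [2.57, 2.57, 3.14, 3.14, 3.14, 3.14].

## Interface

Orientations are given as a rotation vector (axis times angle).
In Python, from station import read_state, vision, robot gives the robot as it stands.
- The arm moves only by the tool servo_tool, never from a script. Its argument "motion" is a list of rows, each a list of 5 numbers: the finger opening in mm, from 0 to 88.1, then the shift along the tool's x, y, z each as a share of 0.02 m, from -1 to 1, then the turn about the tool's z as a share of 0.12 rad, from -1 to 1. A call has 1 to 10 rows; each row shifts and turns the commanded pose from where the row before left it, along the tool's axes as they then stand; what a row does not reach is not made up. A row lasts 1/8 s, in which the tool goes at most 62.5 mm and 10.7 degrees, less where a joint would pass 70% of its speed; a pose out of reach is approached as far as the arm can. A call with a number of a shift or a turn outside -1 to 1 is refused whole. A call with a gripper value outside its range is refused whole. The fingers move at their own pace and stop on an object; the grip force is fixed at half the most. Time passes only in rows, so rows that do not move let the fingers close. It gives the time, the measured TCP pose, the force, the opening and the grip force at its end, in the units of the state.
- read_state(): the state, without advancing time (a new reading comes with each control period).
- vision.capture(name): name is "scene" or "side" or "wrist"; returns the picture (384x512x3 uint8, red, green, blue); there is no depth.
- vision.calibration(name): a dict with "fx", "fy", "cx", "cy" (pixels), "eye" and "attitude" of the camera in the world. Camera axes: x right, y up, looking along -z (the intrinsics and any distortion apply to the point x, -y, -z); pixel columns grow to the right and rows downward; lengths in m; the calibration is good to about 2 mm. A picture is of the moment at which its call begins: read the wrist's pose just before it. calibration takes no time and is no camera call; for the wrist camera it gives the pose at the moment of the call.
- robot.sign_off(): hands the job in; it is judged then, once.
The state is a dict: "clock": time; "qpos": joint angles; "dq": joint speeds; "joint_efforts": joint torques, N m; "eef_pos": TCP position; "orientation": TCP orientation; "contact_force": force on the tool from outside, world axes, zero at the start; "ft_torque": the same for the moment, N m; "width": opening from 0.0 (shut) to 1.0 (fully open); "grasp_force": force on a finger pad.
Only numpy, scipy, OpenCV 4.12 (cv2) and the standard library are available. Lean on these libraries where they do the work, as an engineer would, in place of code of your own. Each camera call takes 0.05 s, during which the arm holds its last target. There are 200 camera calls.

## Working session

There is one attempt and no reset: what is moved stays moved. The work goes in short steps, Python scripts to look and compute and a tool call to move; the robot and the scene stay as the last step left them, time stands still between calls to the robot, and variables do not carry over. Pictures are saved under pics/ and viewed, at most 10 in all, crops included, and the job is handed in when it is done.

Besides the shell and the picture viewer there is one more tool, called by a JSON object that holds its "api" and its "payload", one argument or row to a line. servo_tool: Moves the arm, as the interface text tells. Shift numbers are shares of 0.02 m and turn numbers shares of 0.12 rad, none past 1 either way. Its arguments: {"type":"object","properties":{"motion":{"type":"array","items":{"type":"array","items":{"type":"number"}}}},"required":["motion"]}

```bash
mkdir -p pics; ls; python3 - <<'E'
from station import read_state, vision, robot
import cv2,numpy as np
print(read_state())
ims=[]
for n in("scene","side"):
    c=vision.calibration(n);print(n,c)
    im=vision.capture(n);cv2.imwrite(f"pics/{n}0.png",im[:,:,::-1])
E
```

```text
pics
{'clock': 0.0, 'qpos': array([-1.24189205e+00,  2.64731134e-01,  1.60534074e+00, -2.56633346e-06,
        1.27371592e+00, -3.69331023e-02]), 'dq': array([-0.00062352, -0.00010575, -0.00073818,  0.0014596 ,  0.00102415,
       -0.00099596]), 'joint_efforts': array([ 3.46054458e-04, -5.02109134e+01, -3.56875134e+01,  7.29134073e-02,
        2.96763657e-02, -1.67096950e-04]), 'eef_pos': array([ 0.24122605, -0.62969801,  0.24842079]), 'orientation': array([-3.08704591e+00, -5.71062940e-01,  5.05052569e-04]), 'contact_force': array([-0.53033238, -0.91536373,  0.37439129]), 'ft_torque': array([-0.01827523, -0.00976322, -0.01335013]), 'grasp_force': 0.0, 'width': 1.005064449214774}
scene {'fx': 453.13510851372433, 'fy': 453.13510851372433, 'cx': 249.81917559803028, 'cy': 194.63560903439011, 'eye': array([ 0.98309022, -0.73222361,  1.56803891]), 'attitude': array([0.53880284, 0.14258412, 0.49188347])}
side {'fx': 392.86851786625397, 'fy': 392.86851786625397, 'cx': 258.71184328196284, 'cy': 189.56870829899938, 'eye': array([-0.04053957,  0.84810508,  1.28056798]), 'attitude': array([ 0.27464751, -0.9079264 , -2.38076315])}
```

View pics/scene0.png

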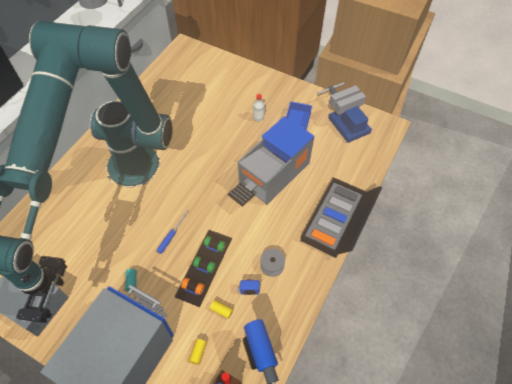

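View pics/side0.png

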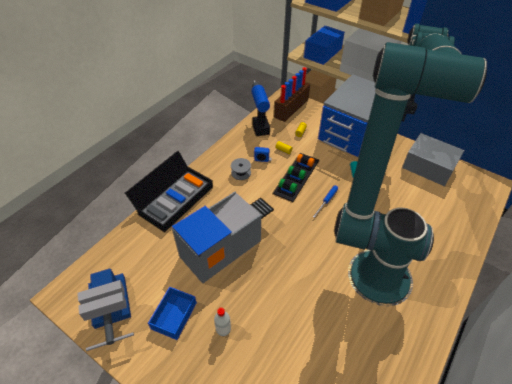

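The scene view shows the dock with the spent pack at about (193,286) and green packs at (205,265) and (214,243). The bin is at about (275,160), with its tread at (241,192). Next I take enlarged crops and colour blobs.

```bash
cat > h.py <<'E'
from station import read_state, vision, robot
import cv2,numpy as np
from scipy.spatial.transform import Rotation as R
def ray(c,u,v):
    d=np.array([(u-c['cx'])/c['fx'],-(v-c['cy'])/c['fy'],-1.]);return R.from_rotvec(c['attitude']).apply(d)
def plane(c,u,v,z):
    d=ray(c,u,v);return c['eye']+d*(z-c['eye'][2])/d[2]
def proj(c,p):
    q=R.from_rotvec(c['attitude']).inv().apply(np.array(p)-c['eye']);return c['cx']-c['fx']*q[...,0]/q[...,2],c['cy']+c['fy']*q[...,1]/q[...,2]
def blobs(im,lo,hi,amin=12,roi=None):
    m=cv2.inRange(cv2.cvtColor(im,cv2.COLOR_RGB2HSV),np.array(lo),np.array(hi))
    n,l,s,ce=cv2.connectedComponentsWithStats(m)
    return [(s[i,4],ce[i].round(1),s[i,:4]) for i in range(1,n) if s[i,4]>=amin]
E
python3 - <<'E'
from h import *
a=cv2.imread("pics/scene0.png");b=cv2.imread("pics/side0.png")
A=cv2.resize(a[95:215,220:330],None,fx=4.5,fy=4.5,interpolation=cv2.INTER_CUBIC)[:,:400]
A=cv2.resize(a[95:215,225:325],(400,480),interpolation=cv2.INTER_CUBIC)
B=cv2.resize(b[180:300,170:280],(400,436),interpolation=cv2.INTER_CUBIC)
B=cv2.copyMakeBorder(B,0,44,0,0,cv2.BORDER_CONSTANT)
cv2.imwrite("pics/crop1.png",np.hstack([A,B]))
for n,im in(("scene",a),("side",b)):
    c=vision.calibration(n);im=im[:,:,::-1].copy()
    for nm,lo,hi,z in(("orange",(5,150,120),(16,255,255),.035),("green",(50,120,50),(75,255,255),.035),("blue",(108,150,60),(125,255,255),.19)):
        for s,ce,bb in blobs(im,lo,hi): print(n,nm,s,ce,bb,plane(c,*ce,z).round(3))
E
```

```text
scene orange 67 [301. 159.] [296 151  11  17] [0.624 0.346 0.035]
scene orange 51 [251.9 177.2] [243 170  19  15] [0.489 0.167 0.035]
scene orange 184 [323.  236.8] [312 229  23  16] [0.852 0.06  0.035]
scene orange 64 [184.6 282.8] [181 278   9  11] [ 0.497 -0.343  0.035]
scene orange 80 [199.4 288.4] [195 283  10  12] [ 0.554 -0.335  0.035]
scene green 12 [209.7 267.2] [208 265   4   5] [ 0.544 -0.249  0.035]
scene blue 1147 [289.1 133.9] [264 110  48  47] [0.568 0.324 0.19 ]
scene blue 104 [335.6 214.7] [325 209  21  12] [0.869 0.08  0.19 ]
scene blue 75 [248.3 286. ] [241 283  17   6] [ 0.729 -0.293  0.19 ]
scene blue 146 [138.3 304.9] [109 288  55  33] [ 0.46  -0.512  0.19 ]
scene blue 874 [259.8 345.7] [246 321  31  50] [ 0.849 -0.438  0.19 ]
side orange 32 [299.1 156.2] [297 153   6   8] [ 0.555 -0.336  0.035]
side orange 35 [310.5 160.8] [308 158   6   7] [ 0.497 -0.341  0.035]
side orange 134 [193.  179.4] [184 173  19  14] [0.851 0.058 0.035]
side orange 157 [215.7 257.6] [208 249  16  18] [0.522 0.304 0.035]
side orange 13 [219.8 308.7] [217 307   8   6] [0.385 0.449 0.035
[... 1193 characters left out ...]
] [324 186  13  17] [ 0.283 -0.087  0.19 ]
side blue 133 [175.5 195.4] [166 189  19  14] [0.738 0.254 0.19 ]
side blue 17 [285.2 190.1] [281 188  10   5] [ 0.427 -0.003  0.19 ]
side blue 1503 [201.5 229.9] [172 207  59  48] [0.56  0.315 0.19 ]
side blue 29 [105.3 274.7] [102 270   7  14] [0.69  0.618 0.19 ]
side blue 81 [ 95.6 279.9] [ 89 273  14  14] [0.7   0.647 0.19 ]
side blue 21 [114.9 277.7] [109 276  13   5] [0.658 0.608 0.19 ]
side blue 14 [123.7 284.1] [122 280   4  10] [0.619 0.607 0.19 ]
side blue 1359 [172.3 312.9] [149 288  47  51] [0.435 0.588 0.19 ]
side blue 84 [120.6 314.1] [111 304  19  18] [0.554 0.677 0.19 ]
side blue 26 [ 98.7 320.3] [ 93 316  11  10] [0.59  0.726 0.19 ]
```

View pics/crop1.png

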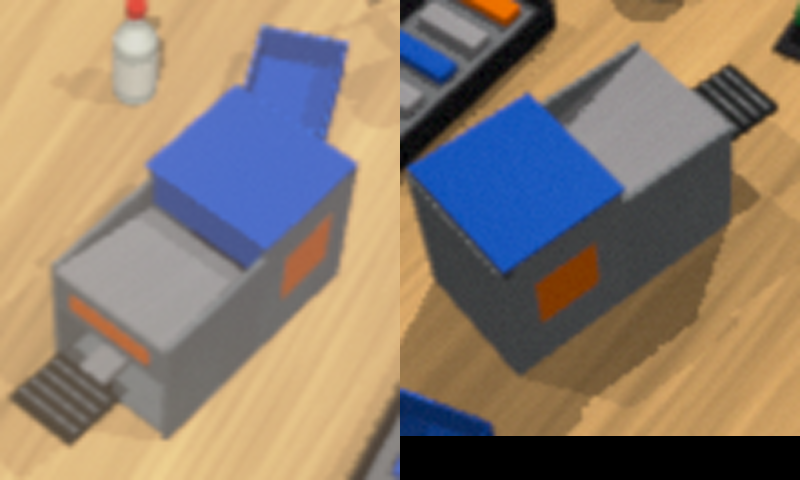

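The crop shows the lid's top corners and the tread in both views, clear enough to cast rays at their known heights.

```bash
python3 - <<'E'
from h import *
cs=vision.calibration("scene");cd=vision.calibration("side")
S=lambda x,y:(225+x/4,95+y/4);D=lambda x,y:(170+(x-400)/3.636,180+y/3.636)
L={}
for n,c,pts in(("scene",cs,[S(150,165),S(260,240),S(355,165),S(235,85)]),("side",cd,[D(530,95),D(622,190),D(505,272),D(410,165)])):
    P=np.array([plane(c,*p,.19)[:2] for p in pts]);print(n,P.round(3).tolist(),"front mid",P[:2].mean(0).round(4),"rear mid",P[2:].mean(0).round(4),
     "sides",np.linalg.norm(P-np.roll(P,-1,0),axis=1).round(3))
    e=P[2:].mean(0)-P[:2].mean(0);print("yaw",np.arctan2(e[1],e[0]))
for p in [S(12,397),S(62,352),S(118,400),S(70,442)]: print("tread",plane(cs,*p,.086).round(3))
for p in [D(732,65),D(778,105),D(738,140)]: print("tread side",plane(cd,*p,.086).round(3))
for p in [S(52,268),S(165,352)]: print("front wall corner s",plane(cs,*p,.166).round(3))
for p in [D(638,44),D(733,130)]: print("front wall corner d",plane(cd,*p,.166).round(3))
E
```

```text
scene [[0.483, 0.264], [0.616, 0.234], [0.657, 0.359], [0.509, 0.394]] front mid [0.5493 0.2488] rear mid [0.5828 0.3768] sides [0.137 0.132 0.152 0.133]
yaw 1.315275968463656
side [[0.616, 0.228], [0.473, 0.265], [0.502, 0.395], [0.652, 0.358]] front mid [0.5444 0.2461] rear mid [0.5773 0.3768] sides [0.148 0.134 0.154 0.136]
yaw 1.324176812574358
tread [0.463 0.024 0.086]
tread [0.479 0.092 0.086]
tread [0.554 0.07  0.086]
tread [0.536 0.007 0.086]
tread side [0.527 0.007 0.086]
tread side [0.455 0.024 0.086]
tread side [0.462 0.087 0.086]
front wall corner s [0.451 0.126 0.166]
front wall corner s [0.59  0.094 0.166]
front wall corner d [0.584 0.097 0.166]
front wall corner d [0.44  0.131 0.166]
```

```bash
python3 - <<'E'
from h import *
cs=vision.calibration("scene");cd=vision.calibration("side")
for z in(.1,.15,.2,.25,.3): print(z,plane(cs,172,330,z).round(3)[:2],plane(cs,108,290,z).round(3)[:2],plane(cd,334,78,z).round(3)[:2])
b=cv2.imread("pics/side0.png");cv2.imwrite("pics/crop2.png",cv2.resize(b[50:210,240:420],(720,600)))
E
```

```text
0.1 [ 0.57  -0.512] [ 0.305 -0.505] [ 0.689 -0.906]
0.15 [ 0.584 -0.52 ] [ 0.329 -0.513] [ 0.658 -0.832]
0.2 [ 0.598 -0.527] [ 0.352 -0.521] [ 0.627 -0.758]
0.25 [ 0.612 -0.535] [ 0.375 -0.529] [ 0.596 -0.683]
0.3 [ 0.626 -0.542] [ 0.398 -0.536] [ 0.566 -0.609]
```

View pics/crop2.png

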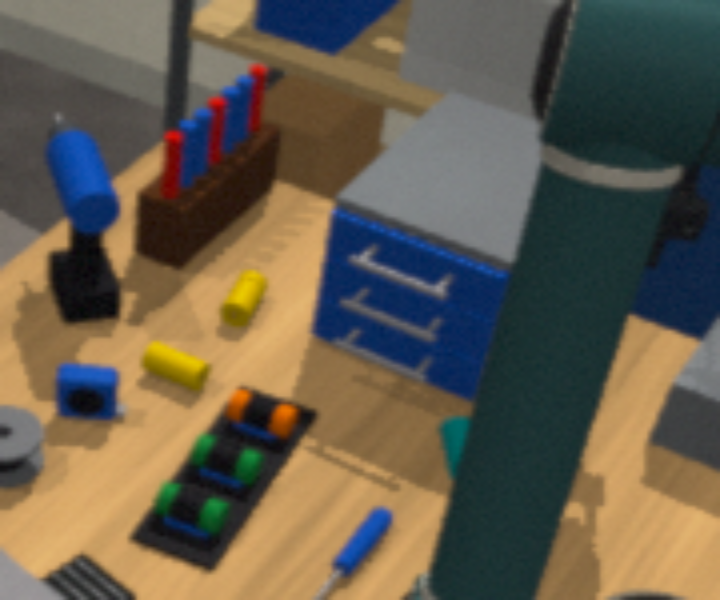

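The crop shows a tall cabinet with its front at y ≈ -0.52, right beside the straight path. I'll move in +y first, then turn, then go over the pack.

{"api": "servo_tool", "payload": {
  "motion": [
    [88, 0.36, -0.93, 0, 0],
    [88, 0.36, -0.93, 0, 0],
    [88, 0.36, -0.93, 0, 0],
    [88, 0.36, -0.93, 0, 0],
    [88, 0.36, -0.93, 0, 0],
    [88, 0.36, -0.93, 0, 0],
    [88, 0.36, -0.93, 0, 0],
    [88, 0.36, -0.93, 0, 0],
    [88, 0.36, -0.93, 0, 0],
    [88, 0.36, -0.93, 0, 0]
  ]
}}

```text
clock: 1.35
eef_pos: [0.2421, -0.4296, 0.2498]
orientation: [3.089, 0.571, 0.0]
contact_force: [0.3, -0.9, -0.2]
width: 0.997
grasp_force: 0.0
```

{"api": "servo_tool", "payload": {
  "motion": [
    [88, 0, 0, 0, -1],
    [88, 0, 0, 0, -1],
    [88, 0, 0, 0, -1],
    [88, 0, 0, 0, -1],
    [88, 0, 0, 0, -1],
    [88, 0, 0, 0, -1],
    [88, 0, 0, 0, -1],
    [88, 0, 0, 0, -1],
    [88, 0, 0, 0, -1],
    [88, 0, 0, 0, -1]
  ]
}}

```text
clock: 2.6
eef_pos: [0.2422, -0.4302, 0.2498]
orientation: [2.222, 2.22, -0.0]
contact_force: [-0.6, 0.5, 0.6]
width: 1.0
grasp_force: 0.0
```

{"api": "servo_tool", "payload": {
  "motion": [
    [88, 0, 0, 0, -1],
    [88, 0, 0, 0, 0]
  ]
}}

```text
clock: 2.85
eef_pos: [0.2422, -0.4303, 0.2498]
orientation: [2.091, 2.344, -0.0]
contact_force: [0.4, -0.3, -0.7]
width: 0.998
grasp_force: 0.0
```

{"api": "servo_tool", "payload": {
  "motion": [
    [88, 0.19, 0.975, 0, 0],
    [88, 0.19, 0.975, 0, 0],
    [88, 0.19, 0.975, 0, 0],
    [88, 0.19, 0.975, 0, 0],
    [88, 0.19, 0.975, 0, 0],
    [88, 0.19, 0.975, 0, 0],
    [88, 0.19, 0.975, 0, 0],
    [88, 0.19, 0.975, 0, 0],
    [88, 0.19, 0.975, 0, 0],
    [88, 0.19, 0.975, 0, 0]
  ]
}}

```text
clock: 4.1
eef_pos: [0.4328, -0.3703, 0.2496]
orientation: [-2.09, -2.345, 0.0]
contact_force: [0.6, 0.5, -0.6]
width: 0.998
grasp_force: 0.0
```

{"api": "servo_tool", "payload": {
  "motion": [
    [88, 0.19, 0.975, 0.7, 0],
    [88, 0.19, 0.975, 0.7, 0],
    [88, 0.19, 0.975, 0.7, 0],
    [88, 0.19, 0.975, 0.7, 0],
    [88, 0.2, 0.975, 0.7, 0],
    [88, 0, 0, 0, 0],
    [88, 0, 0, 0, 0]
  ]
}}

```text
clock: 4.97
eef_pos: [0.5261, -0.3406, 0.1797]
orientation: [-2.09, -2.346, 0.001]
contact_force: [0.3, -0.3, 0.7]
width: 1.0
grasp_force: 0.0
```

```bash
python3 - <<'E'
from h import *
s=read_state();c=vision.calibration("wrist");im=vision.capture("wrist");cv2.imwrite("pics/w1.png",im[:,:,::-1])
print(s['eef_pos'],s['orientation'],c)
for nm,lo,hi in(("orange",(5,150,100),(16,255,255)),("green",(50,120,50),(75,255,255))):
    for a,ce,bb in blobs(im,lo,hi,60): print(nm,a,ce,bb,plane(c,*ce,.04).round(4))
E
```

```text
[ 0.5261266  -0.34059328  0.17974239] [-2.08958670e+00 -2.34558881e+00  5.95911058e-04] {'fx': 293.1562277196618, 'fy': 293.1562277196618, 'cx': 255.71496350203336, 'cy': 185.6741240319893, 'eye': array([ 0.51740477, -0.2610254 ,  0.31548603]), 'attitude': array([-0.31069508, -0.01765936,  0.1148765 ])}
orange 679 [281.2 169.1] [272 151  20  39] [ 0.5501 -0.3294  0.04  ]
orange 719 [224.3 170.5] [215 152  21  38] [ 0.4955 -0.3372  0.04  ]
green 961 [224.   74.7] [213  53  24  45] [ 0.488  -0.2503  0.04  ]
green 969 [286.9  74.2] [276  52  23  46] [ 0.5429 -0.2435  0.04  ]
```

View pics/w1.png

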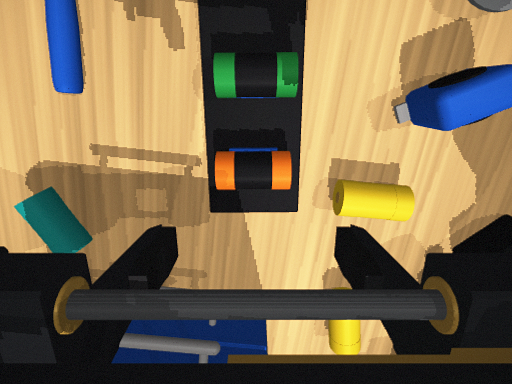

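The wrist view puts the orange pack between (215,170) and (292,170), well aligned with the fingers. A small correction is needed, then descend and grip it by its ends.

{"api": "servo_tool", "payload": {
  "motion": [
    [88, 0.19, -0.1, 0.95, 0],
    [88, 0, 0, 0.95, 0],
    [88, 0, 0, 0.95, 0],
    [88, 0, 0, 0.95, 0],
    [88, 0, 0, 0.95, 0],
    [88, 0, 0, 0.95, 0],
    [88, 0, 0, 0.95, 0],
    [88, 0, 0, 0.5, 0],
    [88, 0, 0, 0.5, 0],
    [88, 0, 0, 0, 0]
  ]
}}

```text
clock: 6.28
eef_pos: [0.5234, -0.3367, 0.026]
orientation: [-2.089, -2.345, 0.0]
contact_force: [-0.5, 0.4, -0.7]
width: 1.0
grasp_force: 0.0
```

{"api": "servo_tool", "payload": {
  "motion": [
    [60, 0, 0, 0, 0],
    [60, 0, 0, 0, 0],
    [60, 0, 0, 0, 0],
    [60, 0, 0, 0, 0],
    [60, 0, 0, 0, 0]
  ]
}}

```text
clock: 6.9
eef_pos: [0.5241, -0.3373, 0.0275]
orientation: [2.089, 2.345, 0.0]
contact_force: [-1.1, 0.8, 5.5]
width: 0.819
grasp_force: 30.0
```

{"api": "servo_tool", "payload": {
  "motion": [
    [60, 0, 0, -0.5, 0],
    [60, 0, 0, -0.9, 0],
    [60, 0, 0, -1, 0],
    [60, 0, 0, -1, 0],
    [60, 0, 0, -1, 0.575],
    [60, 0, 0, -1, 0.575],
    [60, 0, 0, -1, 0.575],
    [60, 0, 0, -1, 0.575],
    [60, 0, 0, -1, 0.575],
    [60, 0, 0, -1, 0]
  ]
}}

```text
clock: 8.15
eef_pos: [0.5238, -0.3369, 0.2168]
orientation: [2.46, 1.952, 0.001]
contact_force: [0.1, 0.2, -2.2]
width: 0.813
grasp_force: 30.0
```

{"api": "servo_tool", "payload": {
  "motion": [
    [60, 0.98, -0.21, -1, 0],
    [60, 0.98, -0.21, -1, 0],
    [60, 0.98, -0.21, 0, 0],
    [60, 0.98, -0.21, 0, 0],
    [60, 0.98, -0.21, 0, 0],
    [60, 0.98, -0.21, 0, 0],
    [60, 0.98, -0.21, 0, 0],
    [60, 0.98, -0.21, 0, 0],
    [60, 0.98, -0.21, 0, 0],
    [60, 0.98, -0.21, 0, 0]
  ]
}}

```text
clock: 9.4
eef_pos: [0.5276, -0.1352, 0.2548]
orientation: [2.462, 1.952, 0.0]
contact_force: [0.2, -0.1, -2.5]
width: 0.815
grasp_force: 30.0
```

{"api": "servo_tool", "payload": {
  "motion": [
    [60, 0.98, -0.21, 0, 0],
    [60, 0.98, -0.21, 0, 0],
    [60, 0.98, -0.21, 0, 0],
    [60, 0.98, -0.21, 0, 0],
    [60, 0.98, -0.21, 0, 0],
    [60, 0.98, -0.21, 0, 0],
    [60, 0.98, -0.21, 0, 0],
    [60, 0.98, -0.21, 0, 0],
    [60, 0, 0, 0, 0],
    [60, 0, 0, 0, 0]
  ]
}}

```text
clock: 10.65
eef_pos: [0.5305, 0.0238, 0.2547]
orientation: [2.461, 1.952, -0.001]
contact_force: [-0.2, -0.3, -2.1]
width: 0.814
grasp_force: 30.0
```

```bash
python3 - <<'E'
from h import *
s=read_state();c=vision.calibration("wrist");im=vision.capture("wrist");cv2.imwrite("pics/w2.png",im[:,:,::-1])
print(s['eef_pos'],s['orientation'],c,s['width'])
E
```

```text
[0.53051075 0.02375846 0.25469235] [ 2.46084827e+00  1.95227397e+00 -5.71240662e-04] {'fx': 293.1562277196618, 'fy': 293.1562277196618, 'cx': 255.71496350203336, 'cy': 185.6741240319893, 'eye': array([0.54891482, 0.10184644, 0.39036592]), 'attitude': array([-0.31005415,  0.03535767, -0.22720904])} 0.8144245642238332
```

View pics/w2.png

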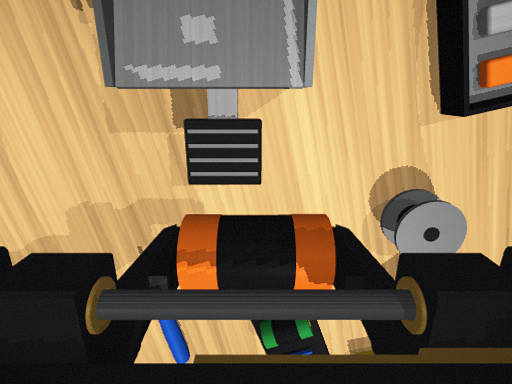

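The wrist view shows the tread at (185–261, 119–185) and the bin's front top corners at about (105,86) and (313,86). The pack is held squarely between the pads.

```bash
python3 - <<'E'
from h import *
c=dict(fx=293.156,fy=293.156,cx=255.715,cy=185.674,eye=np.array([0.54891482,0.10184644,0.39036592]),attitude=np.array([-0.31005415,0.03535767,-0.22720904]))
P=np.array([plane(c,*p,.086)[:2] for p in[(185,119),(261,119),(261.5,184.5),(186,185)]]);print(P.round(4).tolist(),P.mean(0))
print("tread size",np.linalg.norm(P-np.roll(P,-1,0),axis=1))
W=np.array([plane(c,*p,.166)[:2] for p in[(105,87),(313,87)]]);print(W,np.linalg.norm(W[0]-W[1]),W.mean(0))
for q in(P[1]-P[0],P[2]-P[3],W[1]-W[0]):print("y yaw",np.arctan2(q[1],q[0]))
im=cv2.imread("pics/w2.png",0)
print(im[80,90:125],im[80,295:325]);print(im[78:96,160],im[78:96,260])
E
```

```text
[[0.4729, 0.0921], [0.5482, 0.0745], [0.5332, 0.0063], [0.4529, 0.0244]] [0.50181308 0.04932893]
tread size [0.07723339 0.06984699 0.08227901 0.07052669]
[[0.44319617 0.12955288]
 [0.59013121 0.09530169]] 0.15087428592220384 [0.51666369 0.11242729]
y yaw -0.22904529832713771
y yaw -0.22216638225957594
y yaw -0.2290146882957898
[169 169 169 170 178 188 196 194 197 199 177 175 172 174 109  93  91  91
  92  93  96  94  71  51  49  99 123 121 123 122 125 123 122 121 118] [183 177 174 170 176 183 157 114  80  92 142 150 147 148 149 147 144 162
 205 206 199 193 188 186 186 188 197 209 210 208]
[130 123 123 119 121 125 123 124 112  71  76 151 158 157 158 157 159 159] [131 133 134 131 131 130 135 135 123  70  84 168 173 172 169 169 167 166]
```

{"api": "servo_tool", "payload": {
  "motion": [
    [60, 0.99, -0.21, 0, 0],
    [60, 0.99, -0.21, 0, 0],
    [60, 0.99, -0.21, 0, 0],
    [60, 0.99, -0.21, 0, 0],
    [60, 0.99, -0.21, 0, 0],
    [60, 0.99, -0.21, 0, 0],
    [60, 0.99, -0.21, 0, 0],
    [60, 0.99, -0.21, 0, 0],
    [60, 0, 0, 0.5, 0],
    [60, 0, 0, 0.5, 0]
  ]
}}

```text
clock: 11.95
eef_pos: [0.5337, 0.1855, 0.2337]
orientation: [2.461, 1.952, -0.002]
contact_force: [-0.5, 0.3, -1.5]
width: 0.812
grasp_force: 30.0
```

{"api": "servo_tool", "payload": {
  "motion": [
    [60, 0, 0, 0.9, 0],
    [60, 0, 0, 0.9, 0],
    [60, 0, 0, 0.8, 0],
    [60, 0, 0, 0.6, 0],
    [60, 0, 0, 0.2, 0],
    [60, 0, 0, 0, 0],
    [60, 0, 0, 0, 0]
  ]
}}

```text
clock: 12.82
eef_pos: [0.5345, 0.1859, 0.1675]
orientation: [2.461, 1.952, 0.002]
contact_force: [0.5, 0.0, -2.8]
width: 0.816
grasp_force: 30.0
```

Now small steps down until contact.

{"api": "servo_tool", "payload": {
  "motion": [
    [60, 0, 0, 0.1, 0],
    [60, 0, 0, 0.05, 0],
    [60, 0, 0, 0, 0]
  ]
}}

```text
clock: 13.2
eef_pos: [0.5339, 0.1857, 0.1637]
orientation: [-2.462, -1.952, 0.0]
contact_force: [0.1, 1.1, -2.6]
width: 0.817
grasp_force: 30.0
```

{"api": "servo_tool", "payload": {
  "motion": [
    [60, 0, 0, 0.05, 0],
    [60, 0, 0, 0, 0]
  ]
}}

```text
clock: 13.45
eef_pos: [0.5339, 0.1856, 0.1626]
orientation: [-2.462, -1.952, 0.0]
contact_force: [0.5, -0.1, -2.1]
width: 0.817
grasp_force: 30.0
```

{"api": "servo_tool", "payload": {
  "motion": [
    [60, 0, 0, 0.05, 0],
    [60, 0, 0, 0, 0]
  ]
}}

```text
clock: 13.7
eef_pos: [0.534, 0.1857, 0.1624]
orientation: [2.462, 1.952, 0.0]
contact_force: [-2.7, -0.3, 2.9]
width: 0.812
grasp_force: 30.0
```

{"api": "servo_tool", "payload": {
  "motion": [
    [60, 0, 0, 0.05, 0],
    [60, 0, 0, 0, 0]
  ]
}}

```text
clock: 13.95
eef_pos: [0.5341, 0.1858, 0.1623]
orientation: [2.462, 1.952, 0.001]
contact_force: [-4.5, -0.9, 8.6]
width: 0.816
grasp_force: 30.0
```

{"api": "servo_tool", "payload": {
  "motion": [
    [60, 0, 0, -0.05, 0],
    [82, 0, 0, 0, 0],
    [82, 0, 0, 0, 0],
    [82, 0, 0, 0, 0],
    [82, 0, 0, 0, 0],
    [82, 0, 0, 0, 0],
    [82, 0, 0, 0, 0],
    [82, 0, 0, 0, 0]
  ]
}}

```text
clock: 14.95
eef_pos: [0.534, 0.1857, 0.1617]
orientation: [-2.462, -1.952, -0.0]
contact_force: [0.4, -0.2, -0.8]
width: 0.928
grasp_force: 0.0
```

{"api": "servo_tool", "payload": {
  "motion": [
    [82, 0, 0, -0.5, 0],
    [82, 0, 0, -1, 0],
    [82, 0, 0, -1, 0],
    [82, 0, 0, -1, 0],
    [82, 0, 0, -0.5, 0],
    [82, 0, 0, 0, 0]
  ]
}}

```text
clock: 15.7
eef_pos: [0.5346, 0.1859, 0.2431]
orientation: [2.461, 1.951, 0.004]
contact_force: [-0.2, 0.2, 0.1]
width: 0.935
grasp_force: 0.0
```

```bash
python3 - <<'E'
from h import *
im=vision.capture("wrist");b=vision.capture("scene")
cv2.imwrite("pics/w3.png",np.hstack([cv2.resize(im,(480,360)),cv2.resize(b[95:215,220:330],(320,360))])[:,:,::-1])
E
```

```text
(no output)
```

View pics/w3.png

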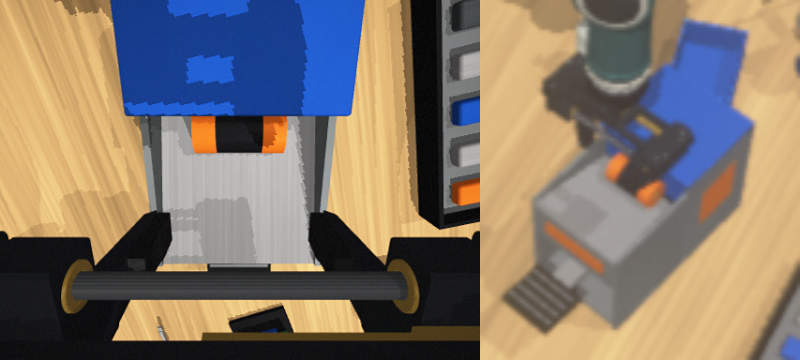

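The pack lies squarely against the shut lid. Next, close the fingers, back off over the tread and descend to it.

{"api": "servo_tool", "payload": {
  "motion": [
    [4, -0.94, 0, 0, 0],
    [4, -0.94, 0, 0, 0],
    [4, -0.94, 0, 0, 0],
    [4, -0.94, 0, 0, 0],
    [4, -0.94, 0, 0, 0],
    [4, -0.94, 0, 0, 0],
    [4, -0.94, 0, 0, 0],
    [4, -0.94, 0, 0, 0],
    [4, 0, 0, 0.6, 0],
    [4, 0, 0, 1, 0]
  ]
}}

```text
clock: 17.05
eef_pos: [0.5002, 0.0392, 0.2095]
orientation: [2.462, 1.95, 0.003]
contact_force: [-0.3, -0.0, -0.9]
width: 0.05
grasp_force: 0.0
```

{"api": "servo_tool", "payload": {
  "motion": [
    [4, 0, 0, 1, 0],
    [4, 0, 0, 1, 0],
    [4, 0, 0, 1, 0],
    [4, 0, 0, 0.8, 0],
    [4, 0, 0, 0.8, 0],
    [4, 0, 0, 0.3, 0],
    [4, 0, 0, 0, 0],
    [4, 0, 0, 0, 0]
  ]
}}

```text
clock: 18.05
eef_pos: [0.5003, 0.0393, 0.1124]
orientation: [2.461, 1.951, 0.002]
contact_force: [0.2, 0.4, 1.1]
width: 0.044
grasp_force: 0.0
```

{"api": "servo_tool", "payload": {
  "motion": [
    [4, 0, 0, 0.4, 0],
    [4, 0, 0, 0.3, 0],
    [4, 0, 0, 0.1, 0],
    [4, 0, 0, 0.1, 0],
    [4, 0, 0, 0, 0]
  ]
}}

```text
clock: 18.68
eef_pos: [0.4997, 0.0391, 0.0942]
orientation: [2.461, 1.952, -0.0]
contact_force: [-1.7, -0.3, 4.8]
width: 0.042
grasp_force: 2.5
```

{"api": "servo_tool", "payload": {
  "motion": [
    [4, 0, 0, 0.15, 0],
    [4, 0, 0, 0.2, 0],
    [4, 0, 0, 0.2, 0],
    [4, 0, 0, 0.2, 0],
    [4, 0, 0, 0.2, 0],
    [4, 0, 0, 0.1, 0],
    [4, 0, 0, 0, 0]
  ]
}}

```text
clock: 19.55
eef_pos: [0.4998, 0.0393, 0.0732]
orientation: [-2.462, -1.952, -0.0]
contact_force: [-2.2, 0.5, 5.7]
width: 0.046
grasp_force: 3.1
```

{"api": "servo_tool", "payload": {
  "motion": [
    [4, 0, 0, 0.1, 0],
    [4, 0, 0, 0.1, 0],
    [4, 0, 0, 0.05, 0],
    [4, 0, 0, 0, 0]
  ]
}}

```text
clock: 20.05
eef_pos: [0.4999, 0.0397, 0.0684]
orientation: [-2.462, -1.951, -0.001]
contact_force: [-1.7, 2.1, 6.5]
width: 0.047
grasp_force: 3.0
```

{"api": "servo_tool", "payload": {
  "motion": [
    [4, 0, 0, 0.08, 0],
    [4, 0, 0, 0.07, 0],
    [4, 0, 0, 0, 0]
  ]
}}

```text
clock: 20.42
eef_pos: [0.5, 0.0399, 0.066]
orientation: [-2.461, -1.951, -0.002]
contact_force: [-3.9, 2.8, 10.4]
width: 0.047
grasp_force: 5.2
```

{"api": "servo_tool", "payload": {
  "motion": [
    [4, 0, 0, 0.06, 0],
    [4, 0, 0, 0, 0]
  ]
}}

```text
clock: 20.68
eef_pos: [0.5001, 0.04, 0.0652]
orientation: [-2.461, -1.951, -0.002]
contact_force: [-5.1, 2.7, 14.2]
width: 0.044
grasp_force: 6.8
```

{"api": "servo_tool", "payload": {
  "motion": [
    [4, 0, 0, 0.03, 0],
    [4, 0, 0, 0, 0]
  ]
}}

```text
clock: 20.92
eef_pos: [0.5001, 0.04, 0.0649]
orientation: [-2.461, -1.951, -0.002]
contact_force: [-6.8, 2.1, 16.0]
width: 0.045
grasp_force: 7.5
```

{"api": "servo_tool", "payload": {
  "motion": [
    [4, 0, 0, 0.04, 0],
    [4, 0, 0, 0, 0],
    [4, 0, 0, 0, 0],
    [4, 0, 0, 0, 0],
    [4, 0, 0, 0, 0],
    [4, 0, 0, 0, 0],
    [4, 0, 0, 0, 0],
    [4, 0, 0, 0, 0]
  ]
}}

```text
clock: 21.92
eef_pos: [0.5001, 0.04, 0.0644]
orientation: [-2.461, -1.951, -0.002]
contact_force: [-7.2, 2.9, 17.2]
width: 0.047
grasp_force: 8.6
```

```bash
python3 - <<'E'
from h import *
print(read_state()['contact_force'])
im=vision.capture("wrist");b=vision.capture("side")
cv2.imwrite("pics/w4.png",np.hstack([cv2.resize(im,(480,360)),cv2.resize(b[170:290,170:277],(320,360))])[:,:,::-1])
E
```

```text
[-7.17435953  2.94148229 17.20479767]
```

View pics/w4.png

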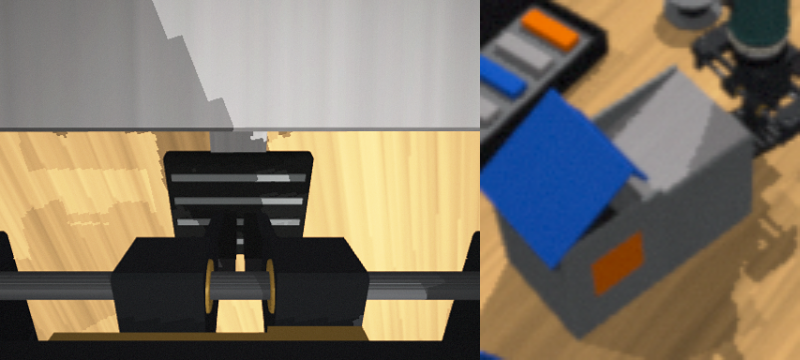

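The lid is up, the chute is empty, and the pedal has been firmly on its stop (17 N) for a second. Now ease it back up slowly.

{"api": "servo_tool", "payload": {
  "motion": [
    [4, 0, 0, -0.08, 0],
    [4, 0, 0, -0.1, 0],
    [4, 0, 0, -0.1, 0],
    [4, 0, 0, -0.1, 0],
    [4, 0, 0, -0.1, 0],
    [4, 0, 0, -0.1, 0],
    [4, 0, 0, -0.1, 0],
    [4, 0, 0, -0.1, 0],
    [4, 0, 0, -0.1, 0],
    [4, 0, 0, -0.1, 0]
  ]
}}

```text
clock: 23.28
eef_pos: [0.4997, 0.039, 0.0824]
orientation: [2.461, 1.952, -0.001]
contact_force: [-2.2, -1.9, 5.1]
width: 0.042
grasp_force: 3.2
```

{"api": "servo_tool", "payload": {
  "motion": [
    [4, 0, 0, -0.1, 0],
    [4, 0, 0, -0.1, 0],
    [4, 0, 0, -0.1, 0],
    [4, 0, 0, -0.08, 0],
    [4, 0, 0, -0.08, 0],
    [4, 0, 0, -0.05, 0],
    [4, 0, 0, -0.05, 0],
    [4, 0, 0, -0.05, 0],
    [4, 0, 0, 0, 0]
  ]
}}

```text
clock: 24.4
eef_pos: [0.4997, 0.0391, 0.0947]
orientation: [2.461, 1.952, -0.0]
contact_force: [-2.8, -1.0, 7.4]
width: 0.043
grasp_force: 3.4
```

{"api": "servo_tool", "payload": {
  "motion": [
    [4, 0, 0, -0.05, 0],
    [4, 0, 0, -0.05, 0],
    [4, 0, 0, -0.05, 0],
    [4, 0, 0, -0.05, 0],
    [4, 0, 0, -0.05, 0],
    [4, 0, 0, -0.05, 0],
    [4, 0, 0, 0, 0]
  ]
}}

```text
clock: 25.28
eef_pos: [0.4997, 0.0392, 0.0998]
orientation: [-2.462, -1.952, 0.0]
contact_force: [0.4, -0.6, -0.7]
width: 0.044
grasp_force: 0.0
```

{"api": "servo_tool", "payload": {
  "motion": [
    [4, 0, 0, -0.1, 0],
    [4, 0, 0, -0.2, 0],
    [4, 0, 0, -0.5, 0],
    [4, 0, 0, -1, 0],
    [4, 0, 0, -1, 0],
    [4, 0, 0, -1, 0],
    [4, 0, 0, -1, 0],
    [4, 0, 0, -1, 0],
    [4, 0, 0, -0.5, 0],
    [4, 0, 0, 0, 0]
  ]
}}

```text
clock: 26.52
eef_pos: [0.5002, 0.0393, 0.227]
orientation: [2.461, 1.951, 0.003]
contact_force: [-0.1, -0.5, 0.1]
width: 0.047
grasp_force: 0.0
```

```bash
python3 - <<'E'
from h import *
print(read_state()['contact_force'])
a=vision.capture("scene");b=vision.capture("side")
cv2.imwrite("pics/end.png",np.hstack([cv2.resize(a[90:310,160:340],(400,480)),cv2.resize(b[120:300,160:320],(400,480))])[:,:,::-1])
E
```

```text
[-0.08948192 -0.54676261  0.14795995]
```

View pics/end.png

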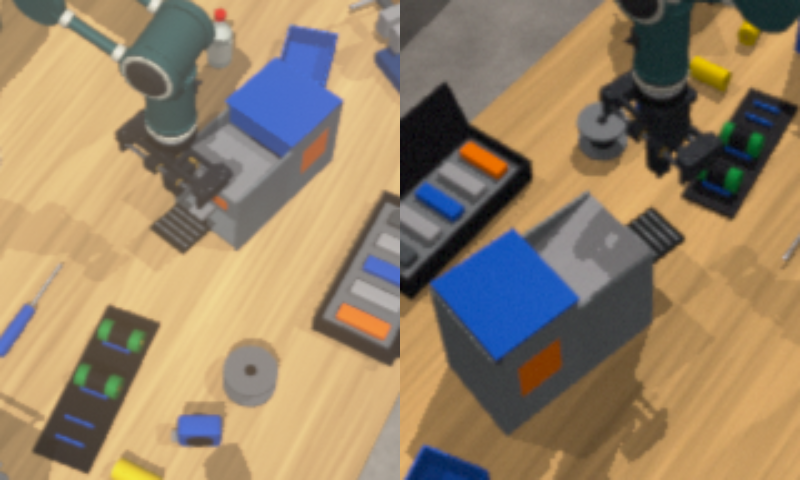

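The lid is shut, the chute is empty and the pedal is back up. The green packs are still in the dock and the robot touches nothing.

```bash
python3 -c "
from station import robot
print(robot.sign_off())"
```

```text
the job is handed in; nothing more can be done
None
```

The spent pack rolled into the bin. I held the pedal on its stop at about 17 N for a second, then eased it back up so the lid shut gently. Both good packs are still in the dock, and the job was handed in at about 27 s on the robot's clock.

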